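# Swing the bale arms of a seedling crate over to stacking position

### The arm

A 7-joint arm with a two-finger parallel gripper is mounted at the origin on the work surface. World frame = base frame: x ahead of the robot, y to its left, z up, the work surface at z = 0. Lengths are in m, angles in rad, forces in N, time in s.
With the tool pointing down it reaches from about 0.4 to 0.85 m from the base axis. Payload 4.5 kg.
Tool frame: the origin (TCP) lies at the very end of the fingers, on their centre line; the grasp point (between the pads) lies 19 mm behind it (r.grip_point_offset is the distance from the TCP to the grasp point, in m); z points along the fingers, y is the line along which they close (so a half turn about z gives the same grasp; the last joint's range is limited). The gripper opens to 88 mm and grips with 3 to 60 N. Pads are 18 mm wide; open, the fingers measure 123 mm over their backs; the gripper's body (75 mm by 187 mm) begins 45 mm behind the grasp point.
Start: joints at [-1.283, 0.689, -0.195, 1.565, 0.157, 0.902, -0.215], TCP at [0.157, 0.605, 0.239] pointing down, gripper open.
Joint ranges: [-3.01, 3.01], [-0.46, 2.08], [-1.47, 1.51], [0.13, 2.56], [-1, 4.14], [0.04, 2.09], [-2.66, 2.66]. Speed limits (rad/s): [2.57, 2.57, 3.14, 3.14, 3.14, 3.14, 3.14].

### API

Orientations are given as a unit quaternion [x, y, z, w].
In Python, from plant import r gives the robot as it stands.
- The arm moves only by the tool carry_out, never from a script. Its argument "rows" is a list of rows, each a list of 3 entries, a list of its own where there are three numbers: the shift along the tool's x, y, z in cm, then the turn, a rotation vector about the tool's x, y, z in degrees, then the closure, from 0 (fully open) to 1 (shut). A call has 1 to 12 rows; each row is the pose to reach, as a shift and turn from the pose commanded when the call began, along the tool's axes at that moment; what a row does not reach only later rows make up. A row lasts 1/10 s, in which the tool goes at most 50 mm and 8.59 degrees, less where a joint would pass 70% of its speed; a pose out of reach is approached as far as the arm can. A call with a gripper value outside its range is refused whole. The fingers move at their own pace and stop on an object; "newtons" is the grip in N (left out, the last holds). Time passes only in rows, so rows that repeat a pose let the fingers close. It gives the time, the measured TCP pose, the force, the opening and the grip force at its end, in the units of the state.
- r.get_state(): the state, without advancing time (a new reading comes with each control period).
- r.snapshot(name): name is "scene" or "top" or "wrist"; returns a dict with "image" (420x560x3 uint8, red, green, blue), "fx", "fy", "cx", "cy" (pixels), "pose" (4x4, takes a point from camera to world coordinates). Camera axes: x right, y up, looking along -z (the intrinsics and any distortion apply to the point x, -y, -z); pixel columns grow to the right and rows downward; lengths in m; the calibration is good to about 2 mm. A picture is of the moment at which its call begins. There is no depth.
- r.finish_job(): hands the job in; it is judged then, once.
The state is a dict: "clock": time; "q": joint angles; "qd": joint speeds; "joint_torque": joint torques, N m; "tool_pos": TCP position; "eef_rot": TCP orientation; "contact_force": force on the tool from outside, world axes, zero at the start; "moment": the same for the moment, N m; "opening": opening from 0.0 (shut) to 1.0 (fully open); "finger_force": force on a finger pad.
Only numpy, scipy, OpenCV 4.12 (cv2) and the standard library are available. Lean on these libraries where they do the work, as an engineer would, in place of code of your own. Each camera call takes 0.05 s, during which the arm holds its last target. There are 200 camera calls.

### The job

The green crate of seedlings is to have another crate stacked on top, but both its steel bale arms are still swung out beyond its ends. Swing each arm up and over, past upright, so that its bar lies right down in the notches across the open top of the crate and stays there by itself. Carry each arm over and lay it down gently instead of letting it drop, and leave the pots in the crate and the things lying on the bench where they are.

Things in the scene. Friction and masses are not known exactly. Their poses are not given: they have to be found in the camera images.
- crate: green plastic crate, open on top, 300 (x) x 400 (y) x 158 mm high, walls 5 mm, standing fast (it does not shift). Origin: centre of its underside on the bench top; x along the 300 mm side, y along the 400 mm side, z up. The long sides' rims have notches at y = +80 and -80 mm, where the bars end up. It holds three pots that stay below 120 mm
- bale_left (a joint): bale arm at the crate's +y end, a U of 8 mm steel rod, 0.19 kg; its bar turns about the hinge at 90 mm radius. 0: swung outward, legs 0.10 rad below level, on its stop (start). Grows as the bar rises and comes over inward; 1.67: upright, dead centre; 3.03: down in the notches, legs 0.213 rad above level, on its stop. Almost free hinge (0.02 N m), no spring: its weight takes it either way
- bale_right (a joint): the same bale arm at the crate's -y end, mirror image, same values
- bale_left_bar (a point): middle of the left arm's bar, on the centre line of the 8 mm rod; moves with the arm. The bar is straight, 324 mm long, parallel to the crate's x axis, with a 90 mm leg at each end running outside the crate's long walls. At the start it is 126 mm above the bench and 58 mm clear of the crate's end wall; laid over, 154 mm above the bench
- bale_right_bar (a point): the same point on the right arm
- bale_left_hinge (a point): point on the left arm's hinge axis midway between its two pivots, 170 mm from the crate's centre towards +y and 135 mm above the bench; the hinge axis is parallel to the crate's x axis
- bale_right_hinge (a point): the same point for the right arm, towards -y
- pot1: round terracotta-coloured plant pot with a seedling, 74 mm diameter, 110 mm high with its leaves, loose in the crate; origin at the centre of its underside; not to be disturbed
- pot2: the same pot in black, loose in the crate; not to be disturbed
- pot3: the same pot in black, loose in the crate; not to be disturbed
- hammer: hammer with wooden handle, 300 mm long, lying on the bench right of the crate; bystander
- nestbox: half-built plywood nest box, 150 x 125 mm, 215 mm high, open, standing on the bench left of the crate; bystander
- panels: pile of three plywood nest-box panels, one solid about 210 x 160 x 36 mm, lying on the bench right of the crate; bystander
- nails: shallow round metal tin of nails, 72 mm diameter, 45 mm high, to the far left of the crate; bystander
- glue: white glue bottle with orange cap, 56 mm diameter, 160 mm high, on the bench at the left; bystander

How it is judged:
At the end, for the whole second after the job is handed in: Both bale arms lie over the crate's open top, within 0.1 rad (9 mm) of their inner stop, at rest by themselves; pots and bystanders where they were (value of joint each of bale_left, bale_right above 2.93 rad and velocity of joint bale_left between -0.1 and 0.1 rad/s and velocity of joint bale_right between -0.1 and 0.1 rad/s); the robot touches nothing.
It fails at once if a bale arm was let drop or slam (faster than 9 rad/s, as when let go more than about 35 mm above its resting place) (velocity of joint any of bale_left, bale_right above 9 rad/s or velocity of joint any of bale_left, bale_right below -9 rad/s).
It fails at once if a pot in the crate was shifted by over 20 mm or tipped (distance of any of pot1, pot2, pot3 from where it was at the start of the episode above 0.02 m or angle between any of pot1, pot2, pot3's own z axis and vertical above 0.35 rad).
It fails at once if a bystander on the bench was shifted by over 30 mm (distance of any of hammer, nestbox, panels, nails, glue from where it was at the start of the episode above 0.03 m).
It also fails if it takes over 72 s, if anything falls off the work surface, if the arm or the gripper's body presses on something with over 40 N, if the wrist force passes 120 N, or if a joint passes its speed limit or range.

## Working session

There is one attempt and no reset: what is moved stays moved. The work goes in short steps, Python scripts to look and compute and a tool call to move; the robot and the scene stay as the last step left them, time stands still between calls to the robot, and variables do not carry over. Pictures are saved under pics/ and viewed, at most 10 in all, crops included, and the job is handed in when it is done.

Besides the shell and the picture viewer there is one more tool, called after "Request:" by a JSON object that holds its "op" and its "data". carry_out: Moves the arm, as the interface text tells. Its arguments: {"type":"object","properties":{"rows":{"type":"array"},"newtons":{"type":"number"}},"required":["rows"]}

```bash
mkdir -p pics; python3 - <<'E'
from plant import r
import cv2,numpy as np,pickle
d={}
for n in("scene","top","wrist"):
    s=r.snapshot(n); d[n]=s; cv2.imwrite(f"pics/{n}0.png",s["image"][:,:,::-1])
    print(n,s["fx"],s["fy"],s["cx"],s["cy"],[k for k in s]); print(np.round(s["pose"],4).tolist())
pickle.dump(d,open("d0.pkl","wb"))
print(r.get_state())
E
```

```text
scene 400.78382076360026 400.78382076360026 280.2263709976708 206.7078189588939 ['image', 'fx', 'fy', 'cx', 'cy', 'pose']
[[-0.6309, -0.5103, 0.5844, 1.2837], [0.7758, -0.4237, 0.4675, 0.6403], [0.0091, 0.7483, 0.6633, 1.0025], [0.0, 0.0, 0.0, 1.0]]
top 525.75350855937 525.75350855937 275.63355503715815 215.74845648495932 ['image', 'fx', 'fy', 'cx', 'cy', 'pose']
[[0.0252, 0.9858, -0.1657, 0.2392], [-0.9997, 0.026, 0.0027, 0.0202], [0.007, 0.1656, 0.9862, 1.8343], [0.0, 0.0, 0.0, 1.0]]
wrist 296.652486038622 296.652486038622 278.86498779415837 210.8281850562688 ['image', 'fx', 'fy', 'cx', 'cy', 'pose']
[[0.2513, -0.919, -0.3039, 0.0777], [0.9679, 0.2377, 0.0814, 0.6267], [-0.0026, -0.3146, 0.9492, 0.3838], [0.0, 0.0, 0.0, 1.0]]
{'clock': 0.15, 'q': array([-1.28321726,  0.68979254, -0.19451551,  1.56605292,  0.15728819,
        0.90250968, -0.21509716]), 'qd': array([-1.17830417e-03, -2.34907557e-03, -7.63590405e-04, -2.90665698e-03,
        4.90742828e-04,  1.61689292e-03, -3.20094402e-05]), 'joint_torque': array([-2.13768566e-03, -5.27863920e+01, -1.26869738e+00, -1.53587312e+01,
       -5.24994463e-02,  3.93100912e-03,  1.24915132e-04]), 'tool_pos': array([0.15683679, 0.60452563, 0.23810712]), 'eef_rot': array([ 1.26526813e-01,  9.91962949e-01, -6.86675129e-04, -3.77000965e-05]), 'contact_force': array([ 0.08884356,  0.85706723, -0.01396262]), 'moment': array([-0.02582126, -0.05736794,  0.03712797]), 'finger_force': 0.0, 'opening': 1.00112418378602}
```

View pics/top0.png

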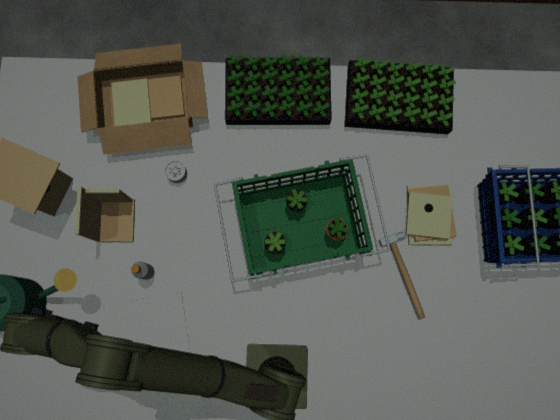

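View pics/scene0.png

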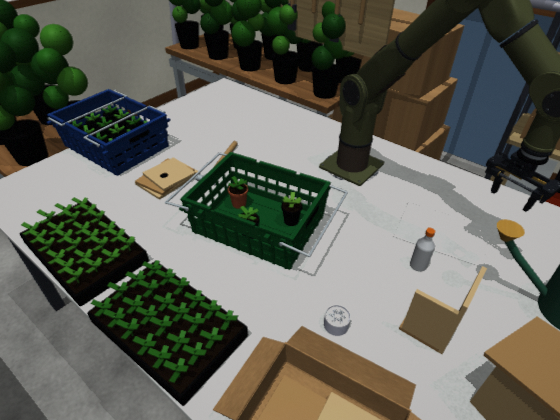

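The top view shows the crate at about (303,218), its left bar near (218,183)-(235,290) and its right bar near (367,157)-(383,262). The hammer head is at (392,240), close to the right bar. I'll zoom in and measure the crate.

```bash
cat > h.py <<'E'
import numpy as np,cv2
def ray(s,u,v):
    P=s["pose"]; d=P[:3,:3]@np.array([(u-s["cx"])/s["fx"],-(v-s["cy"])/s["fy"],-1]); return P[:3,3],d
def onz(s,u,v,z):
    o,d=ray(s,u,v); return o+d*(z-o[2])/d[2]
def proj(s,p):
    P=s["pose"]; c=P[:3,:3].T@(np.asarray(p)-P[:3,3]); return np.array([s["cx"]+s["fx"]*c[0]/-c[2], s["cy"]-s["fy"]*c[1]/-c[2]])
E
python3 - <<'E'
import pickle,cv2,numpy as np
from h import *
d=pickle.load(open("d0.pkl","rb")); s=d["top"]; im=s["image"]
hsv=cv2.cvtColor(im,cv2.COLOR_RGB2HSV)
m=cv2.inRange(hsv,(60,120,25),(90,255,255)); m[:,:190]=0;m[:,440:]=0;m[:140]=0;m[300:]=0
m=cv2.morphologyEx(m,cv2.MORPH_OPEN,np.ones((3,3)))
pts=cv2.findNonZero(m); rr=cv2.minAreaRect(pts); b=cv2.boxPoints(rr); print(rr,b)
w=np.array([onz(s,*p,.158)[:2] for p in b]); print(w,w.mean(0)); print(np.linalg.norm(np.diff(w,axis=0),axis=1))
c=im[140:310,200:440,::-1]; c=cv2.resize(c,None,fx=3.3,fy=3.3,interpolation=cv2.INTER_CUBIC)
c=np.clip(c.astype(float)*1.3,0,255).astype(np.uint8)
cv2.imwrite("pics/topc.png",c)
E
```

```text
((301.69659423828125, 215.96124267578125), (96.48029327392578, 125.13971710205078), 78.8453369140625) [[230.97633 180.73706]
 [353.75195 156.52777]
 [372.41687 251.18542]
 [249.64124 275.3947 ]]
[[ 0.63299821  0.16435015]
 [ 0.72571043 -0.23708773]
 [ 0.41405621 -0.29705567]
 [ 0.32694218  0.09312836]] [ 0.52492676 -0.06916622]
[0.41200477 0.31737125 0.39979049]
```

View pics/topc.png

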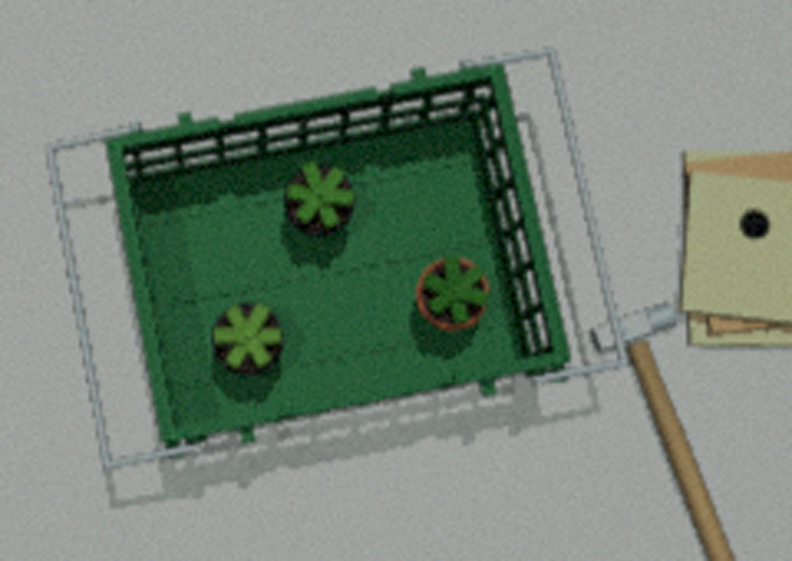

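The crop shows the left bar from (52,146) to (108,465), the right bar from (552,52) to (624,364), and the rim corners at (108,142), (500,68), (566,358) and (165,445). The hammer head lies under the right bar's near end.

```bash
python3 - <<'E'
import pickle
from h import *
from plant import r
d=pickle.load(open("d0.pkl","rb")); s=d["top"]
f=lambda u,v,z: onz(s,u/3.3+200-.35,v/3.3+140-.35,z)[:2]
L=[f(52,146,.126),f(108,465,.126)];R=[f(552,52,.126),f(624,364,.126)]
C=np.array([f(*p,.158) for p in[(108,142),(500,68),(566,358),(165,445)]])
print("L",L,np.linalg.norm(L[0]-L[1]));print("R",R,np.linalg.norm(R[0]-R[1]));print(C,C.mean(0),np.linalg.norm(np.diff(C,axis=0),axis=1))
Lm=sum(L)/2;Rm=sum(R)/2;print("mid",Lm,Rm,(Lm+Rm)/2,np.linalg.norm(Lm-Rm), "exp",2*(.17+.09*np.cos(.1)))
y=(Lm-Rm);print("yaw y-axis",np.degrees(np.arctan2(-y[0],y[1])))
for a,b in(L,R):
  x=a-b;print(np.degrees(np.arctan2(x[1],x[0])))
e=np.diff(C,axis=0);print(np.degrees(np.arctan2(e[:,1],e[:,0])))
for n,p in(("hammerhead",(640,325)),("panel corner",(685,310))):print(n,f(*p,.02))
E
```

```text
L [array([0.62837232, 0.21841142]), array([0.31062467, 0.1496272 ])] 0.32510742931017306
R [array([ 0.74010027, -0.28633351]), array([ 0.42281109, -0.35647012])] 0.32494856407567013
[[ 0.62661786  0.15952412]
 [ 0.71277758 -0.22856543]
 [ 0.42375714 -0.29309325]
 [ 0.32977056  0.09319501]] [ 0.52323078 -0.06723489] [0.39753867 0.29613621 0.39755766]
mid [0.46949849 0.18401931] [ 0.58145568 -0.32140181] [ 0.52547709 -0.06869125] 0.5176726006396095 exp 0.5191007497500446
yaw y-axis 12.490060953882328
12.214598569826315
12.464760393321567
[ -77.48278562 -167.41433156  103.67474699]
hammerhead [ 0.47592027 -0.39716812]
panel corner [ 0.49312277 -0.44495104]
```

```bash
cat >> h.py <<'E'
from scipy.spatial.transform import Rotation as Ro
YAW=np.radians(12.4); C=np.array([.5252,-.0685,0]); YD=np.array([-np.sin(YAW),np.cos(YAW),0])
def bar(side,q): # side +1 left
    a=q-.1; return C+side*YD*(.17+.09*np.cos(a))+np.array([0,0,.135+.09*np.sin(a)])
def rows(st,targets,yaw=YAW):
    R0=Ro.from_quat(st["eef_rot"]); n=np.array([-np.sin(yaw),np.cos(yaw),0])
    M=np.column_stack([np.cross(n,[0,0,-1]),n,[0,0,-1]])
    t=np.degrees((R0.inv()*Ro.from_matrix(M)).as_rotvec())
    for p in targets: print(np.round(R0.inv().apply(np.asarray(p)-st["tool_pos"])*100,1).tolist(),np.round(t,1).tolist())
E
python3 - <<'E'
from h import *; from plant import r
st=r.get_state(); b=bar(1,0); print(b); rows(st,[[*b[:2],.26]])
E
```

```text
[0.46946537 0.18499566 0.12601499]
[-40.8, -32.8, -2.1] [-0.1, -0.0, -26.9]
```

Request:
{"op": "carry_out", "data": {"rows": [[[0,0,-4],[0,0,0],0.5],[[-5,-4,-4],[0,0,-3],0.5],[[-9,-7.5,-4],[0,0,-6],0.5],[[-13,-10.5,-4],[0,0,-9],0.5],[[-17,-13.5,-4],[0,0,-12],0.5],[[-21,-17,-4],[0,0,-15],0.5],[[-25,-20,-4],[0,0,-18],0.5],[[-29,-23.5,-4],[0,0,-21],0.5],[[-33,-26.5,-3],[0,0,-24],0.5],[[-37,-30,-2],[0,0,-26.9],0.5],[[-40.8,-32.8,-2],[0,0,-26.9],0.5],[[-40.8,-32.8,-2],[0,0,-26.9],0.5]], "newtons": 8}}

```text
clock: 1.35
tool_pos: [0.4717, 0.1799, 0.258]
eef_rot: [-0.104, 0.995, -0.001, -0.0]
contact_force: [-0.1, -0.7, 0.1]
opening: 0.498
finger_force: 0.0
```

```bash
python3 - <<'E'
from h import *; from plant import r
s=r.snapshot("wrist"); cv2.imwrite("pics/w1.png",s["image"][:,:,::-1])
st=r.get_state(); print(st["q"],st["tool_pos"],st["opening"]); b=bar(1,0); print(proj(s,b),proj(s,b+.1*np.cross(YD,[0,0,1])))
rows(st,[[*b[:2],.26],[*b[:2],.107]])
E
```

```text
[-0.22469568  0.52152383 -0.35298765  1.89060118  0.25544513  0.77468346
  1.05727974] [0.47358402 0.17718835 0.25771329] 0.4998383834904239
[283.6246474  199.68490051] [283.83823054 288.72761317]
[0.2, 0.8, -0.2] [-0.3, -0.0, -0.6]
[0.2, 0.9, 15.1] [-0.3, -0.0, -0.6]
```

View pics/w1.png

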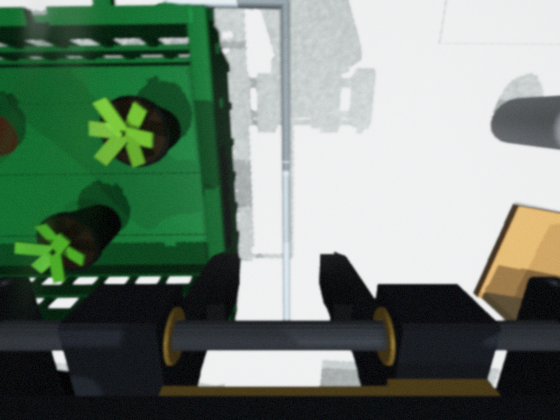

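The wrist view shows the bar upright at u≈287, with the fingers straddling it and clear of the crate wall. The model predicted 283.6, so it's good to about 3 mm. I'll let the arm settle and lower it.

Request:
{"op": "carry_out", "data": {"rows": [[[0,0,0],[0,0,0],0.5],[[0,0,0],[0,0,0],0.5],[[0,0,0],[0,0,0],0.5]]}}

```text
clock: 1.7
tool_pos: [0.4685, 0.1869, 0.2589]
eef_rot: [-0.109, 0.994, 0.001, -0.0]
contact_force: [-0.3, -0.0, -0.4]
opening: 0.5
finger_force: 0.0
```

```bash
python3 - <<'E'
from h import *; from plant import r
st=r.get_state(); print(st["tool_pos"]); b=bar(1,0)
s=r.snapshot("wrist");g=s["image"].astype(int)
for v in(60,120,220):
  o=g[v,265:310].sum(1); print(v,265+np.argmin(o),proj(s,b),o.tolist()[10:36])
rows(st,[[*b[:2],.26],[*b[:2],.107]])
E
```

```text
[0.46846275 0.18688467 0.25890041]
60 275 [275.44259653 200.93302022] [413, 441, 475, 491, 498, 476, 432, 446, 526, 585, 612, 611, 621, 611, 613, 603, 607, 614, 619, 616, 608, 616, 608, 611, 613, 613]
120 275 [275.44259653 200.93302022] [438, 439, 467, 491, 492, 486, 464, 474, 543, 592, 620, 635, 628, 625, 630, 631, 623, 626, 625, 646, 653, 644, 644, 632, 630, 621]
220 282 [275.44259653 200.93302022] [594, 583, 627, 658, 654, 604, 550, 526, 557, 591, 618, 651, 676, 704, 715, 720, 717, 721, 720, 716, 721, 719, 721, 717, 720, 719]
[-0.1, -0.2, -0.1] [0.1, -0.0, 0.2]
[-0.1, -0.2, 15.2] [0.1, -0.0, 0.2]
```

Request:
{"op": "carry_out", "data": {"rows": [[[0,0,3],[0,0,0],0.5],[[0,0,6],[0,0,0],0.5],[[0,0,9],[0,0,0],0.5],[[0,0,11.5],[0,0,0],0.5],[[0,0,13.5],[0,0,0],0.5],[[0,0,15.2],[0,0,0],0.5],[[0,0,15.2],[0,0,0],0.5],[[0,0,15.2],[0,0,0],0.5],[[0,0,15.2],[0,0,0],0.7],[[0,0,15.2],[0,0,0],1],[[0,0,15.2],[0,0,0],1],[[0,0,15.2],[0,0,0],1]], "newtons": 8}}

```text
clock: 2.95
tool_pos: [0.4697, 0.1851, 0.1072]
eef_rot: [-0.108, 0.994, 0.0, 0.0]
contact_force: [0.6, -0.1, -0.3]
opening: 0.161
finger_force: 0.0
```

Request:
{"op": "carry_out", "data": {"rows": [[[0,0,0],[0,0,0],1],[[0,0,0],[0,0,0],1],[[0,0,0],[0,0,0],1]]}}

```text
clock: 3.25
tool_pos: [0.4694, 0.1868, 0.107]
eef_rot: [-0.108, 0.994, 0.001, 0.0]
contact_force: [-2.9, 5.1, 2.8]
opening: 0.077
finger_force: 7.7
```

```bash
python3 - <<'E'
from h import *; from plant import r
st=r.get_state(); print(st["tool_pos"],bar(1,0),st["contact_force"],st["opening"],st["finger_force"])
b0=bar(1,0);T=[]
for q in np.linspace(0,2.98,23)[1:]:
  d=bar(1,q)-b0; print(round(q,2),"y %.1f z %.1f"%(d@YD*100,-d[2]*100))
E
```

```text
[0.46941476 0.18675454 0.10702996] [0.46946537 0.18499566 0.12601499] [-2.92006476  5.09993495  2.76438297] 0.07741100645443655 7.650145143270497
0.14 y 0.0 z -1.2
0.27 y -0.1 z -2.4
0.41 y -0.4 z -3.6
0.54 y -0.8 z -4.7
0.68 y -1.4 z -5.8
0.81 y -2.1 z -6.8
0.95 y -3.0 z -7.6
1.08 y -4.0 z -8.4
1.22 y -5.0 z -9.0
1.35 y -6.2 z -9.5
1.49 y -7.3 z -9.8
1.63 y -8.5 z -9.9
1.76 y -9.8 z -9.9
1.9 y -11.0 z -9.7
2.03 y -12.1 z -9.3
2.17 y -13.2 z -8.8
2.3 y -14.3 z -8.2
2.44 y -15.2 z -7.4
2.57 y -16.0 z -6.5
2.71 y -16.7 z -5.5
2.84 y -17.3 z -4.4
2.98 y -17.6 z -3.2
```

Request:
{"op": "carry_out", "data": {"rows": [[[0,0,-1.2],[0,0,0],1],[[0,-0.1,-2.4],[0,0,0],1],[[0,-0.4,-3.6],[0,0,0],1],[[0,-0.8,-4.7],[0,0,0],1],[[0,-1.4,-5.8],[0,0,0],1],[[0,-2.1,-6.8],[0,0,0],1],[[0,-3.0,-7.6],[0,0,0],1],[[0,-4.0,-8.4],[0,0,0],1],[[0,-5.0,-9.0],[0,0,0],1],[[0,-5.0,-9.0],[0,0,0],1],[[0,-5.0,-9.0],[0,0,0],1]]}}

```text
clock: 4.35
tool_pos: [0.481, 0.1353, 0.1971]
eef_rot: [-0.107, 0.994, -0.0, 0.001]
contact_force: [0.7, 1.7, 4.5]
opening: 0.077
finger_force: 7.6
```

```bash
python3 - <<'E'
from h import *; from plant import r
s=r.snapshot("scene"); c=s["image"][130:280,150:370,::-1]; cv2.imwrite("pics/s2.png",cv2.resize(c,None,fx=3,fy=3))
st=r.get_state(); print(st["tool_pos"],bar(1,1.22),st["contact_force"],st["opening"],st["finger_force"])
E
```

```text
[0.48085935 0.13566567 0.19698222] [0.48027492 0.13583099 0.21600904] [-0.03793079  1.93104554  3.30869971] 0.07822484347859157 7.5745513290166855
```

View pics/s2.png

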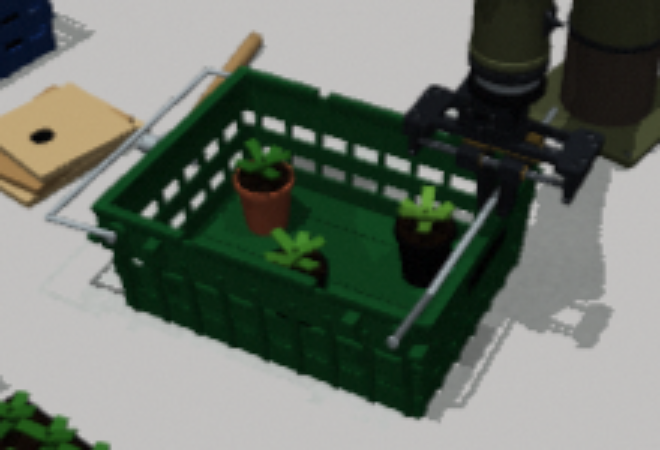

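The bar is held at (490,200) in the crop, part way up and above the rim. I'll continue over the top and down to the stop.

Request:
{"op": "carry_out", "data": {"rows": [[[0,-1.2,-0.5],[0,0,0],1],[[0,-2.3,-0.8],[0,0,0],1],[[0,-3.5,-0.9],[0,0,0],1],[[0,-4.8,-0.9],[0,0,0],1],[[0,-6.0,-0.7],[0,0,0],1],[[0,-7.1,-0.3],[0,0,0],1],[[0,-8.2,0.2],[0,0,0],1],[[0,-9.3,0.8],[0,0,0],1],[[0,-10.2,1.6],[0,0,0],1],[[0,-11.0,2.5],[0,0,0],1],[[0,-11.7,3.5],[0,0,0],1],[[0,-11.7,3.5],[0,0,0],1]]}}

```text
clock: 5.6
tool_pos: [0.5052, 0.0213, 0.1602]
eef_rot: [-0.107, 0.994, 0.0, -0.001]
contact_force: [2.3, 1.8, -2.1]
opening: 0.087
finger_force: 8.1
```

Request:
{"op": "carry_out", "data": {"rows": [[[0,-0.3,0.6],[0,0,0],1],[[0,-0.6,1.1],[0,0,0],1],[[0,-0.8,1.7],[0,0,0],1],[[0,-0.9,2.3],[0,0,0],1],[[0,-1.0,2.6],[0,0,0],1],[[0,-1.0,2.7],[0,0,0],1],[[0,-1.0,2.7],[0,0,0],1],[[0,-1.0,2.7],[0,0,0],1]]}}

```text
clock: 6.4
tool_pos: [0.5072, 0.0133, 0.1352]
eef_rot: [-0.108, 0.994, 0.0, 0.0]
contact_force: [-0.9, 4.9, 5.7]
opening: 0.078
finger_force: 7.4
```

```bash
python3 - <<'E'
from h import *; from plant import r
s=r.snapshot("scene"); c=s["image"][130:280,150:370,::-1]; cv2.imwrite("pics/s3.png",cv2.resize(c,None,fx=3,fy=3))
st=r.get_state(); print(st["tool_pos"],bar(1,3.03),st["contact_force"],st["opening"],st["finger_force"],st["q"])
E
```

```text
[0.50719369 0.01326812 0.13519656] [0.50759015 0.01159417 0.15390156] [-0.58721395  5.65308903  7.03549937] 0.08423687136091539 7.421061652712524 [ 0.06244994  0.71389864 -0.29051296  2.00883727  0.42008003  0.47548091
  1.25023122]
```

View pics/s3.png

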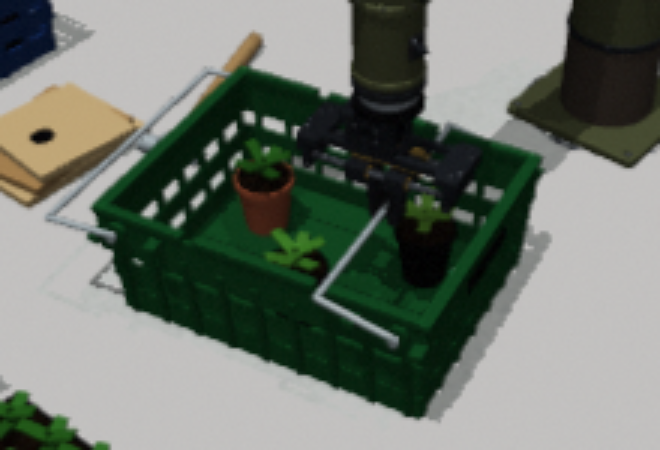

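The left bar's end is at (318,297), down in the rim notch, and the upward reaction force shows it is on its stop. I'll release and lift.

Request:
{"op": "carry_out", "data": {"rows": [[[0,0,0],[0,0,0],0.6],[[0,0,0],[0,0,0],0.6],[[0,0,0],[0,0,0],0.6],[[0,0,0],[0,0,0],0.6],[[0,0,-2],[0,0,0],0.6],[[0,0,-5],[0,0,0],0.6],[[0,0,-9],[0,0,0],0.6],[[0,0,-13],[0,0,0],0.6],[[0,0,-13],[0,0,0],0.6]]}}

```text
clock: 7.35
tool_pos: [0.5103, 0.0124, 0.2692]
eef_rot: [-0.107, 0.994, -0.0, 0.005]
contact_force: [-0.0, 1.1, 0.3]
opening: 0.401
finger_force: 0.0
```

```bash
python3 - <<'E'
from h import *; from plant import r
st=r.get_state(); b=bar(-1,0); print(st["tool_pos"],st["contact_force"],st["opening"],b); rows(st,[[*b[:2],.26]])
E
```

```text
[0.51029291 0.01244156 0.26922956] [-0.0052545   1.08819889  0.26377397] 0.4007462602982542 [ 0.58093463 -0.32199566  0.12601499]
[0.2, -34.2, 1.0] [-0.1, 0.5, -0.1]
```

Request:
{"op": "carry_out", "data": {"rows": [[[0,-4,0],[0,0,0],0.5],[[0,-8,0],[0,0,0],0.5],[[0,-12,0],[0,0,0],0.5],[[0,-16,0],[0,0,0],0.5],[[0,-20,0],[0,0,0],0.5],[[0,-24,0],[0,0,0],0.5],[[0,-28,0],[0,0,0],0.5],[[0,-31,0],[0,0,0],0.5],[[0,-33.5,0],[0,0,0],0.5],[[0,-34.2,0],[0,0,0],0.5],[[0,-34.2,0],[0,0,0],0.5],[[0,-34.2,0],[0,0,0],0.5]]}}

```text
clock: 8.55
tool_pos: [0.5805, -0.3198, 0.2642]
eef_rot: [-0.109, 0.994, 0.001, -0.0]
contact_force: [-0.0, 0.4, 0.2]
opening: 0.498
finger_force: 0.0
```

Request:
{"op": "carry_out", "data": {"rows": [[[0,0,0],[0,0,0],0.5],[[0,0,0],[0,0,0],0.5],[[0,0,0],[0,0,0],0.5]]}}

```text
clock: 8.85
tool_pos: [0.5807, -0.321, 0.2649]
eef_rot: [-0.108, 0.994, 0.0, 0.0]
contact_force: [-0.9, 0.5, -0.1]
opening: 0.498
finger_force: 0.0
```

```bash
python3 - <<'E'
from h import *; from plant import r
s=r.snapshot("wrist"); cv2.imwrite("pics/w4.png",s["image"][:,:,::-1])
st=r.get_state(); b=bar(-1,0); print(st["tool_pos"],st["q"],proj(s,b),proj(s,bar(1,3.03))); rows(st,[[*b[:2],.107]])
E
```

```text
[ 0.58070132 -0.32127591  0.26491035] [ 0.64493458  0.73769563 -0.41211059  1.39854458  0.31213553  1.06962207
  1.96571486] [276.72349431 198.66335127] [652.92498315 207.32113108]
[-0.0, -0.1, 15.8] [-0.0, 0.0, 0.0]
```

View pics/w4.png

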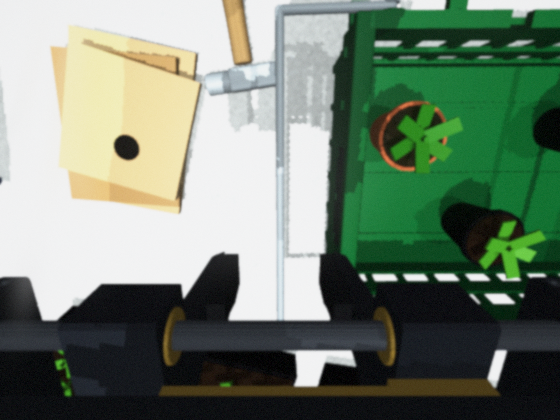

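The bar is at u≈280 between the fingers, and there is nothing under the finger tips. The hammer head at (240,78) is well away from the grasp.

Request:
{"op": "carry_out", "data": {"rows": [[[0,0,3],[0,0,0],0.5],[[0,0,6],[0,0,0],0.5],[[0,0.1,9],[0,0,0],0.5],[[0,0.1,12],[0,0,0],0.5],[[0,0.1,14.3],[0,0,0],0.5],[[0,0.1,15.8],[0,0,0],0.5],[[0,0.1,15.8],[0,0,0],0.5],[[0,0.1,15.8],[0,0,0],0.5],[[0,0.1,15.8],[0,0,0],0.7],[[0,0.1,15.8],[0,0,0],1],[[0,0.1,15.8],[0,0,0],1],[[0,0.1,15.8],[0,0,0],1]], "newtons": 8}}

```text
clock: 10.1
tool_pos: [0.5806, -0.321, 0.1072]
eef_rot: [-0.108, 0.994, -0.0, 0.0]
contact_force: [0.2, 1.3, 0.4]
opening: 0.162
finger_force: 0.0
```

Request:
{"op": "carry_out", "data": {"rows": [[[0,0,0],[0,0,0],1],[[0,0,0],[0,0,0],1],[[0,0,0],[0,0,0],1]]}}

```text
clock: 10.4
tool_pos: [0.5803, -0.3203, 0.1069]
eef_rot: [-0.108, 0.994, 0.0, -0.0]
contact_force: [-1.0, 2.2, 3.4]
opening: 0.082
finger_force: 7.6
```

Gripped. Now the mirrored arc.

Request:
{"op": "carry_out", "data": {"rows": [[[0,0,-1.2],[0,0,0],1],[[0,0.1,-2.4],[0,0,0],1],[[0,0.4,-3.6],[0,0,0],1],[[0,0.8,-4.7],[0,0,0],1],[[0,1.4,-5.8],[0,0,0],1],[[0,2.1,-6.8],[0,0,0],1],[[0,3.0,-7.6],[0,0,0],1],[[0,4.0,-8.4],[0,0,0],1],[[0,5.0,-9.0],[0,0,0],1],[[0,5.0,-9.0],[0,0,0],1],[[0,5.0,-9.0],[0,0,0],1]]}}

```text
clock: 11.5
tool_pos: [0.5687, -0.2692, 0.1958]
eef_rot: [-0.109, 0.994, 0.002, -0.001]
contact_force: [2.3, 5.1, -11.5]
opening: 0.069
finger_force: 8.8
```

Request:
{"op": "carry_out", "data": {"rows": [[[0,1.2,-0.5],[0,0,0],1],[[0,2.3,-0.8],[0,0,0],1],[[0,3.5,-0.9],[0,0,0],1],[[0,4.8,-0.9],[0,0,0],1],[[0,6.0,-0.7],[0,0,0],1],[[0,7.1,-0.3],[0,0,0],1],[[0,8.2,0.2],[0,0,0],1],[[0,9.3,0.8],[0,0,0],1],[[0,10.2,1.6],[0,0,0],1],[[0,11.0,2.5],[0,0,0],1],[[0,11.7,3.5],[0,0,0],1],[[0,11.7,3.5],[0,0,0],1]]}}

```text
clock: 12.7
tool_pos: [0.5442, -0.1566, 0.1602]
eef_rot: [-0.108, 0.994, 0.001, -0.001]
contact_force: [-2.2, -1.8, -2.2]
opening: 0.083
finger_force: 8.1
```

Request:
{"op": "carry_out", "data": {"rows": [[[0,0.3,0.6],[0,0,0],1],[[0,0.6,1.1],[0,0,0],1],[[0,0.8,1.7],[0,0,0],1],[[0,0.9,2.3],[0,0,0],1],[[0,1.0,2.6],[0,0,0],1],[[0,1.0,2.7],[0,0,0],1],[[0,1.0,2.7],[0,0,0],1],[[0,1.0,2.7],[0,0,0],1]]}}

```text
clock: 13.5
tool_pos: [0.5422, -0.1473, 0.1347]
eef_rot: [-0.108, 0.994, 0.001, -0.0]
contact_force: [-4.8, 2.1, -0.5]
opening: 0.072
finger_force: 8.0
```

```bash
python3 - <<'E'
from h import *; from plant import r
s=r.snapshot("scene"); c=s["image"][130:280,150:370,::-1]; cv2.imwrite("pics/s5.png",cv2.resize(c,None,fx=3,fy=3))
st=r.get_state(); print(st["tool_pos"],bar(-1,3.03),st["contact_force"],st["opening"],st["finger_force"])
E
```

```text
[ 0.54222442 -0.1472783   0.13471706] [ 0.54280985 -0.14859417  0.15390156] [-4.3093164   2.44678532 -0.88460991] 0.07404225296399404 7.970087975263596
```

View pics/s5.png

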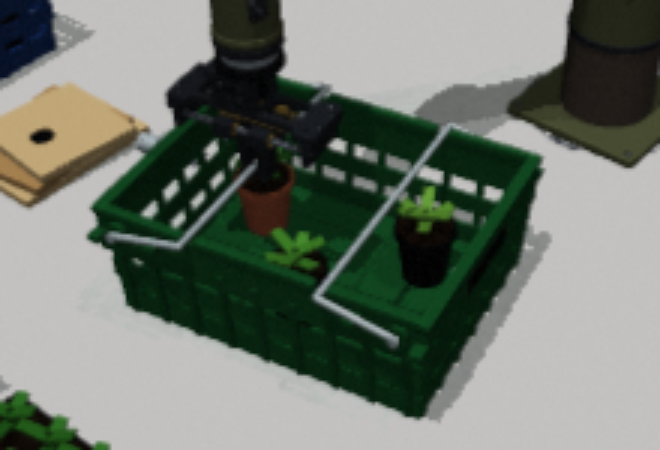

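The left bar has stayed in its notches and the right bar is nearly or fully down, with its end at (180,245). I'll nudge it down a little more, then release and lift.

Request:
{"op": "carry_out", "data": {"rows": [[[0,0,0.2],[0,0,0],1],[[0,0,0.4],[0,0,0],1],[[0,0,0.4],[0,0,0],1],[[0,0,0.4],[0,0,0],1]]}}

```text
clock: 13.95
tool_pos: [0.5432, -0.1468, 0.1316]
eef_rot: [-0.108, 0.994, 0.001, 0.001]
contact_force: [-4.5, 3.1, 2.8]
opening: 0.068
finger_force: 7.6
```

Request:
{"op": "carry_out", "data": {"rows": [[[0,0,0],[0,0,0],0.6],[[0,0,0],[0,0,0],0.6],[[0,0,0],[0,0,0],0.6],[[0,0,0],[0,0,0],0.6],[[0,0,-2],[0,0,0],0.6],[[0,0,-5],[0,0,0],0.6],[[0,0,-9],[0,0,0],0.6],[[0,0,-13],[0,0,0],0.6],[[0,0,-17],[0,0,0],0.6],[[0,0,-17],[0,0,0],0.6],[[0,0,-17],[0,0,0],0.6],[[0,0,-17],[0,0,0],0.6]]}}

```text
clock: 15.15
tool_pos: [0.5416, -0.1482, 0.2995]
eef_rot: [-0.108, 0.994, 0.0, -0.001]
contact_force: [-0.4, -0.6, -0.5]
opening: 0.398
finger_force: 0.0
```

```bash
python3 - <<'E'
from h import *; from plant import r
s=r.snapshot("scene"); c=s["image"][130:280,150:370,::-1]; cv2.imwrite("pics/s6.png",cv2.resize(c,None,fx=3,fy=3))
st=r.get_state(); print(st["tool_pos"],st["contact_force"],st["opening"])
X=np.cross(YD,[0,0,1])
for sd in(1,-1):
  for q in(3.03,2.9): p=proj(s,bar(sd,q)-X*.0)  ; print(sd,q,[((proj(s,bar(sd,q)+k*.162*X)-[150,130])*3).round() for k in(1,-1)])
E
```

```text
[ 0.54154242 -0.14809525  0.29917867] [0.27356136 0.70288833 0.06194134] 0.39972431670057545
1 3.03 [array([312., 298.]), array([447., 126.])]
1 2.9 [array([314., 291.]), array([450., 119.])]
-1 3.03 [array([175., 247.]), array([326.,  89.])]
-1 2.9 [array([171., 239.]), array([323.,  81.])]
```

View pics/s6.png

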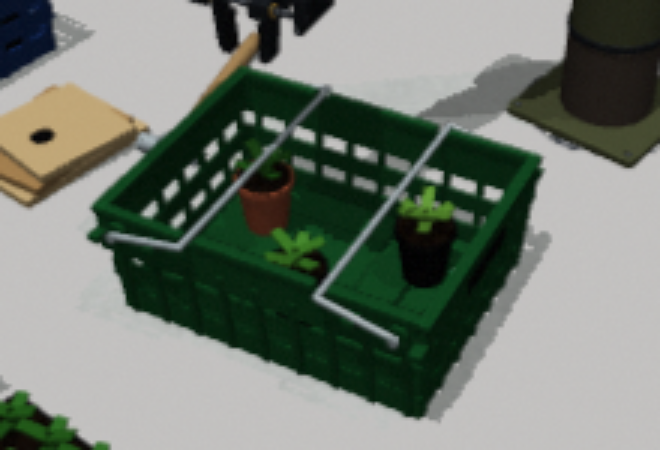

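Both bars lie in the notches: the ends at (318,297) and (180,246) match the on-stop predictions. The pots haven't moved and the gripper is clear, so I'll hand in the job.

```bash
python3 -c "
from plant import r
print(r.finish_job())"
```

```text
the job is handed in; nothing more can be done
None
```

I swung both bale arms over and laid them down in the notches, with the pots still in place and the gripper clear, then handed the job in at about 15 s; no verdict came back.

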